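# Register the stencil plate on the jig pins

### The arm

A 6-joint arm with a two-finger parallel gripper is mounted at the origin on the work surface. World frame = base frame: x ahead of the robot, y to its left, z up, the work surface at z = 0. Lengths are in m, angles in rad, forces in N, time in s.
With the tool pointing down it reaches from about 0.325 to 0.925 m from the base axis. Payload 3.1 kg.
Tool frame: the origin (TCP) lies midway between the tips of the shut fingers; the grasp point (between the pads) lies 19 mm behind it; z points along the fingers, y is the line along which they close (so a half turn about z gives the same grasp; the last joint's range is limited). The gripper opens to 85 mm and grips with 20 to 120 N. Pads are 22 mm wide; open, the fingers measure 114 mm over their backs; the gripper's body (76 mm by 85 mm) begins 54 mm behind the grasp point. The pads swing forward as they close: fully open they stand 13 mm farther back than shut.
Start: joints at [-1.237, 0.217, 1.613, -0, 1.311, -0.112], TCP at [0.27, -0.564, 0.231] pointing down, gripper open.
Joint ranges: [-2.75, 2.75], [-0.78, 2.1], [0.31, 2.55], [-1.13, 4.27], [0.13, 2.63], [-2.58, 2.58]. Speed limits (rad/s): [2.79, 2.79, 3.14, 3.14, 3.14, 3.14].

### API

Orientations are given as a unit quaternion [w, x, y, z].
In Python, from bench import bot gives the robot as it stands.
- The arm moves only by the tool jog_arm, never from a script. Its argument "increments" is a list of rows, each an object with "hand": the opening, from 0 (shut) to 1 (fully open); "linear": the shift along the tool's x, y, z as a fraction of full scale, a list of three; "twist": the turn, a rotation vector about the tool's x, y, z as a fraction of full scale, a list of three. A call has 1 to 5 rows; each row is the pose to reach, as a shift and turn from the pose commanded when the call began, along the tool's axes at that moment, turning the shorter way round; what a row does not reach only later rows make up. Full scale, the value 1, is 50 cm for a shift and 2 pi rad for a turn. A row lasts 1/12 s, in which the tool goes at most 41.7 mm and 7.16 degrees, less where a joint would pass 70% of its speed; a pose out of reach is approached as far as the arm can. A call with a number of a shift or a turn outside -1 to 1 is refused whole. A call with a gripper value outside its range is refused whole. The fingers move at their own pace and stop on an object; "force" is the grip in N (left out, the last holds). Time passes only in rows, so rows that repeat a pose let the fingers close. It gives the time, the measured TCP pose, the force, the opening and the grip force at its end, in the units of the state.
- bot.observe(): the state, without advancing time (a new reading comes with each control period).
- bot.grab_frame(name): name is "side" or "top" or "wrist"; returns a dict with "pixels" (420x560x3 uint8, blue, green, red), "depth" (420x560 float32, m along the optical axis (not along the pixel's ray), 0 where there is no reading), "intrinsics" (3x3 intrinsics, pixels), "pose" (4x4, takes a point from camera to world coordinates); the wrist camera has in their place "hand_eye" (4x4, takes a point from camera to tool coordinates, whose origin is the TCP and whose axes are the flange's). Camera axes: x right, y up, looking along -z (the intrinsics and any distortion apply to the point x, -y, -z); pixel columns grow to the right and rows downward; lengths in m; the calibration is good to about 2 mm. The wrist camera is an equidistant fisheye: a pixel r from the principal point sees the ray r / f radians off the axis. A picture is of the moment at which its call begins: read the wrist's pose just before it.
- bot.finish_job(): hands the job in; it is judged then, once.
The state is a dict: "time": time; "q": joint angles; "qd": joint speeds; "joint_torque": joint torques, N m; "position": TCP position; "tool_rot": TCP orientation; "ft_force": force on the tool from outside, world axes, zero at the start; "moment": the same for the moment, N m; "grip_width": finger opening in m; "finger_force": force on a finger pad.
Only numpy, scipy, OpenCV 4.12 (cv2) and the standard library are available. Lean on these libraries where they do the work, as an engineer would, in place of code of your own. Each camera call takes 0.05 s, during which the arm holds its last target. There are 200 camera calls.

### The job

Fit the metal stencil plate onto the wooden jig board: lay it gently over the board's two steel pins, sliding it along until its two holes drop over them, and leave it fully home, flat on the board with a pin through each hole, and let go. Never press or ram the plate hard against the board or pins, and leave the two paint pots and the cup where they stand.

Things in the scene. Friction and masses are not known exactly. Their poses are not given: they have to be found in the camera images.
- stencil_grip (a point): Centre of the upright grip of the loose aluminium stencil plate (100 mm in its x, 190 mm in y, 5 mm thick, about 0.26 kg, lying flat on the table). Grip: grey plastic block on the plate's middle, 14 mm thick (x), 40 mm long (y), up to 45 mm above the plate's underside; this point is 25 mm above the underside. z up. The plate is the same after a half turn; either way round will do.
- stencil_hole (a point): One of the plate's two locating holes, at its centre, level with the plate's underside: 78 mm from the grip along the plate's +y; the other is 78 mm along -y. They go right through, 9.6 mm wide in x, 11.6 mm in y. The plate also has two round windows of 41 mm at y = +42 and -42 mm, which are not for the pins. Axes as the grip's.
- board: Fixed plywood jig board, 150 mm (its x) by 260 mm (its y), 18 mm thick, two round blanks set flush in it. Origin: centre of its underside; z up, x pointing away from the robot. With the plate lying flush on it, the grip's centre is 43 mm above this origin.
- board_mid (a point): Centre of the board's upper face; axes as the board's. Two steel pins, 8 mm thick with a tapered nose (6.4 mm at the tip), stand 9 mm high at y = +78 and -78 mm. They are set along two dark slots for each job and clamped, both at the same x, anywhere up to 16 mm to either side of this point. Where exactly is not measured: see or feel it.
- pot_a_mid (a point): Small paint pot with a white cap and a green body, 38 mm across, 55 mm tall, standing beyond the work; this point is at its mid-height. To be left alone.
- pot_b_mid (a point): Small paint pot of the same size and shape, with a blue body; this point is at its mid-height. To be left alone.
- cup_mid (a point): White water cup, 72 mm across at the rim, 80 mm tall; this point is at its mid-height. To be left alone.
Things that resemble listed ones, but are neither listed nor needed, are in the scene too. Of the things like the part that bears stencil_grip, leave any that is blue; of the rest the smaller one is meant.

How it is judged:
By the outcome, as a careful person would: the job done as asked, in the order asked, and still so for the second after the job is handed in, with the robot touching nothing.
It also fails if it takes over 72 s, if anything falls off the work surface, if the arm or the gripper's body presses on something with over 40 N, if the wrist force passes 120 N, or if a joint passes its speed limit or range.

## Working session

There is one attempt and no reset: what is moved stays moved. The work goes in short steps, Python scripts to look and compute and a tool call to move; the robot and the scene stay as the last step left them, time stands still between calls to the robot, and variables do not carry over. Pictures are saved under pics/ and viewed, at most 10 in all, crops included, and the job is handed in when it is done.

Besides the shell and the picture viewer there is one more tool, called after ">>>" as name([rows], argument=value, ...), one row to a line, values as JSON. jog_arm: Moves the arm, as the interface text tells. Shift numbers are shares of 50 cm and turn numbers shares of 2 pi rad, none past 1 either way. Its arguments: {"type":"object","properties":{"increments":{"type":"array","items":{"type":"object","properties":{"hand":{"type":"number"},"linear":{"type":"array","items":{"type":"number"}},"twist":{"type":"array","items":{"type":"number"}}}}},"force":{"type":"number"}},"required":["increments"]}

```bash
mkdir -p pics
cat > h.py <<'E'
import numpy as np, cv2
from bench import bot
np.set_printoptions(precision=4,suppress=True)
def grab(n):
    s=bot.observe(); f=bot.grab_frame(n); return s,f
def cloud(f):  # world points per pixel, side/top
    K=f["intrinsics"];d=f["depth"];v,u=np.mgrid[:d.shape[0],:d.shape[1]]
    P=np.stack([(u-K[0,2])/K[0,0]*d,-(v-K[1,2])/K[1,1]*d,-d],-1)
    T=f["pose"]; return P@T[:3,:3].T+T[:3,3]
def ray(f,u,v,z):  # pixel to plane z
    K=f["intrinsics"];T=f["pose"]
    r=T[:3,:3]@np.array([(u-K[0,2])/K[0,0],-(v-K[1,2])/K[1,1],-1]);o=T[:3,3]
    return o+r*(z-o[2])/r[2]
E
python3 - <<'E'
from h import *
s,f=grab("top");_,g=grab("side")
cv2.imwrite("pics/top.png",f["pixels"]);cv2.imwrite("pics/side.png",g["pixels"])
print({k:v for k,v in s.items()});print(f["intrinsics"],f["pose"],g["pose"],f.keys())
E
```

```text
{'time': 0.0, 'q': array([-1.2372,  0.2177,  1.6149,  0.    ,  1.3113, -0.1122]), 'qd': array([ 0.0011, -0.0017,  0.0005, -0.0009, -0.0001,  0.0007]), 'joint_torque': array([ -0.0015, -39.685 , -30.385 ,  -0.0002,   0.0099,   0.    ]), 'position': array([ 0.2692, -0.5631,  0.23  ]), 'tool_rot': array([-0.0012,  0.9753,  0.221 , -0.0001]), 'ft_force': array([ 0.1623,  0.3693, -0.3586]), 'moment': array([0.0137, 0.0351, 0.0182]), 'finger_force': 0.0, 'grip_width': 0.08549143058010131}
[[442.6504   0.     282.5024]
 [  0.     442.6504 206.7283]
 [  0.       0.       1.    ]] [[-0.0131  0.9857 -0.1679  0.3949]
 [-0.9995 -0.0176 -0.0254 -0.0239]
 [-0.028   0.1675  0.9855  0.9416]
 [ 0.      0.      0.      1.    ]] [[-0.8777  0.3376 -0.34    0.1684]
 [-0.4792 -0.6211  0.6201  0.6493]
 [-0.0018  0.7072  0.707   0.7917]
 [ 0.      0.      0.      1.    ]] dict_keys(['pixels', 'depth', 'intrinsics', 'pose'])
```

View pics/top.png

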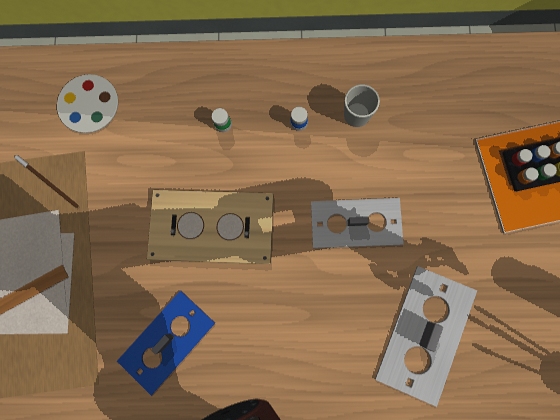

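View pics/side.png

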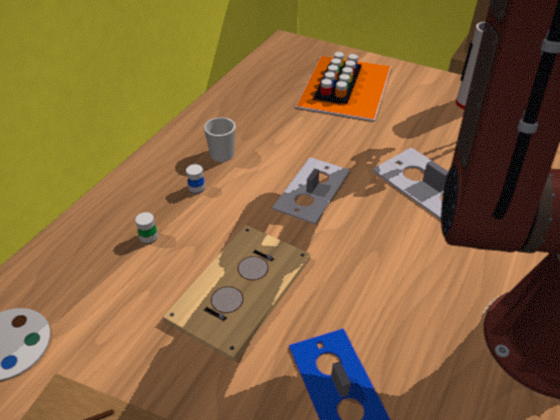

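The top view shows the board centred near (211,226) with slots at about (173,225) and (248,227). The smaller silver plate is near (358,222), the larger silver one at (425,338) and the blue one at (167,342). Next I'll zoom in on the board and plate.

Run:
```python
from h import *
_,f=grab("top")
im=f["pixels"][180:270,140:410]; 
b=cv2.resize(im,None,fx=5.6,fy=5.6,interpolation=cv2.INTER_CUBIC)
a=np.vstack([b[:,:756][:, :],b[:,-756:]])[:1008]
a=cv2.resize(a,None,fx=.59,fy=.59,interpolation=cv2.INTER_AREA)
cv2.imwrite("pics/crop1.png",cv2.convertScaleAbs(a,alpha=1.5)); print(a.shape)
C=cloud(f)
for n,(u,v) in dict(grip=(358,222),plate=(330,209),tbl=(300,170),board=(211,250),bl1=(190,225)).items(): print(n,C[v,u])
```

```text
(595, 446, 3)
grip [ 0.5136 -0.1541  0.0435]
plate [ 0.5475 -0.1012  0.0066]
tbl [ 0.6354 -0.0389  0.0028]
board [0.4631 0.1506 0.0187]
bl1 [0.5163 0.1957 0.0198]
```

View pics/crop1.png

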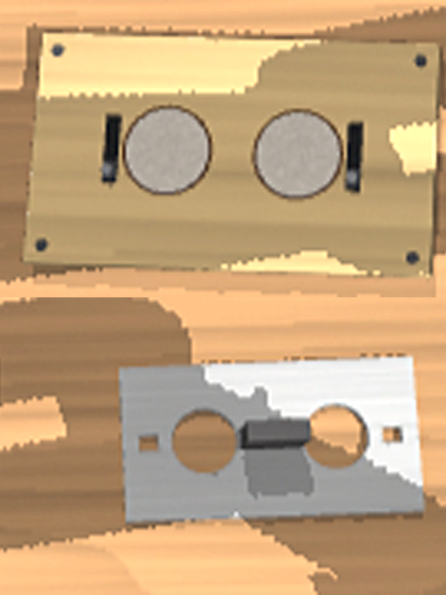

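The crop shows the pin heads as lighter dots at the near end of each slot, at about u,v = (173.3,231.5) and (246.8,234). The plate holes are at about (320,224) and (393.6,222). I'll turn these into world points.

Run:
```python
from h import *
_,f=grab("top")
im=f["pixels"];g=cv2.cvtColor(im,cv2.COLOR_BGR2GRAY).astype(int)
hsv=cv2.cvtColor(im,cv2.COLOR_BGR2HSV)
# plate: low saturation region
m=((hsv[...,1]<50)&(g>60)).astype(np.uint8); m[:190]=0;m[256:]=0;m[:,:300]=0;m[:,412:]=0
m=cv2.morphologyEx(m,cv2.MORPH_CLOSE,np.ones((3,3)))
cs,_=cv2.findContours(m,cv2.RETR_EXTERNAL,cv2.CHAIN_APPROX_NONE);c=max(cs,key=cv2.contourArea)
W=np.array([ray(f,u,v,.005)[:2] for u,v in c[:,0]]).astype(np.float32)
print("plate rect",cv2.minAreaRect(W*1000))
for n,u,v,z in [("h1",320.1,224.2,.004),("h2",393.6,221.8,.004),("p1",173.3,231.5,.027),("p2",246.8,233.9,.027),("bl1",190.4,225.4,.018),("bl2",230,226.5,.018),("s1",157.3,195.1,.018),("s2",267.3,198.5,.018),("s3",152.4,254.2,.018),("s4",264.9,258.1,.018)]:
    print(n,ray(f,u,v,z))
C=cloud(f);sel=(C[...,2]>.035)&(C[...,2]<.06)&(abs(C[...,1]+.155)<.06)&(abs(C[...,0]-.51)<.05)
P=C[sel];print(len(P),P.mean(0),P[:,1].min(),P[:,1].max())
q=[C[200:258,140:282].reshape(-1,3)];p=q[0][q[0][:,2]>.012]
print("board",cv2.minAreaRect((p[:,:2]*1000).astype(np.float32)))
for a,b in [(225,173),(228,247)]:
  print(g[a-14:a+14:1,b-4:b+5])
s=bot.grab_frame("wrist");print(s["hand_eye"],s["intrinsics"]);cv2.imwrite("pics/w0.png",s["pixels"])
```

```text
plate rect ((517.748046875, -155.77432250976562), (100.82547760009766, 189.89588928222656), 1.2840384244918823)
h1 [ 0.5155 -0.0793  0.004 ]
h2 [ 0.518  -0.2351  0.004 ]
p1 [0.5023 0.2288 0.027 ]
p2 [0.4948 0.0747 0.027 ]
bl1 [0.5157 0.1953 0.018 ]
bl2 [0.512  0.1112 0.018 ]
s1 [0.5824 0.2681 0.018 ]
s2 [0.5706 0.032  0.018 ]
s3 [0.4562 0.2741 0.018 ]
s4 [0.4446 0.0379 0.018 ]
138 [ 0.5177 -0.1554  0.0446] -0.17473692592424325 -0.1357965193931393
board ((485.84844970703125, 129.19293212890625), (312.2137145996094, 171.35934448242188), 88.04554748535156)
[[106 105 105 105 105 105 104 105 105]
 [106 107 107 107 106 106 106 107 107]
 [105 105 106 108 109 109 109 107 106]
 [104 106 108  73  75  76  76  90 107]
 [107 109 112  41  32  33  31  51 111]
 [109 111 115  38  16  16  17  33 115]
 [109 111 116  21  18  18  17  60 116]
 [108 109 116  14  17  19  13  65 115]
 [107 108 115  14  16  20  14  61 114]
 [106 108  95  13  18  17  15  85 114]
 [108 109  88  14  18  18  12  91  98]
 [109 113  91  15  18  18  13  93  77]
 [112 116  94  15  17  20  14  94  56]
 [113 117  73  13  18  17  13 120
[... 1177 characters left out ...]
 [ 83  86  13  17  19  14  85 104 102]
 [ 96  84  35  48  37  36  83  98  97]
 [ 99  81  75  81  70  39  77  96  95]
 [100  83  83  86  87  36  77  99  97]
 [102  67  72  89  76  33 100 101  99]
 [107  71  46  57  50  30 109 104 103]
 [109  69  29  30  31  25 112 107 106]
 [110  83  56  45  27  23 112 109 108]
 [109 106 103  81  78  76 112 108 108]
 [107 108 109 105 105 105 108 107 107]
 [110 110 110 109 110 110 109 109 109]
 [111 111 110 110 110 110 110 110 111]]
[[ 0.0003  0.9598  0.2808  0.0717]
 [ 1.     -0.0003  0.0001  0.0004]
 [ 0.0002  0.2808 -0.9598 -0.1427]
 [ 0.      0.      0.      1.    ]] [[325.1923   0.     278.7193]
 [  0.     325.1923 206.9097]
 [  0.       0.       1.    ]]
```

>>> jog_arm([
  {"hand":1,"linear":[0.274,-0.29,0],"twist":[0,0,-0.09]},
  {"hand":1,"linear":[0.274,-0.29,0],"twist":[0,0,-0.09]},
  {"hand":1,"linear":[0.274,-0.29,0],"twist":[0,0,-0.09]},
  {"hand":1,"linear":[0.274,-0.29,0],"twist":[0,0,-0.09]},
  {"hand":1,"linear":[0.274,-0.29,0],"twist":[0,0,-0.09]},
])

```text
time: 0.67
position: [0.3309, -0.3712, 0.2309]
tool_rot: [-0.001, 0.874, 0.487, 0.0]
ft_force: [1.8, 0.4, 0.0]
grip_width: 0.0854
finger_force: 0.0
```

```bash
cat >> h.py <<'E'
from scipy.spatial.transform import Rotation as R
def tool(s):
    q=s["tool_rot"];T=np.eye(4);T[:3,:3]=R.from_quat([q[1],q[2],q[3],q[0]]).as_matrix();T[:3,3]=s["position"];return T
def yaw(s): return np.degrees(np.arctan2(*tool(s)[[1,0],0]))
def go(x,y,z,yw,s=None):  # numbers for jog from measured pose, tool kept downward
    s=s or bot.observe();T=tool(s);D=R.from_euler("z",yw,degrees=True)*R.from_euler("x",180,degrees=True)
    print("t",s["time"],"pos",s["position"],"yaw",yaw(s),"F",s["ft_force"],"w",s["grip_width"])
    print("linear",T[:3,:3].T@(np.array([x,y,z])-T[:3,3])/.5,"twist",(R.from_matrix(T[:3,:3]).inv()*D).as_rotvec()/2/np.pi)
E
python3 -c "
from h import *
go(.50,.15,.231,87.15)"
```

```text
t 0.6667 pos [ 0.3309 -0.3712  0.2309] yaw 58.253791566565596 F [1.7827 0.4398 0.0399] w 0.08540241001157386
linear [ 1.0644 -0.2607  0.0013] twist [-0.0001 -0.0002 -0.0803]
```

>>> jog_arm([
  {"hand":1,"linear":[0.39,-0.095,0],"twist":[0,0,-0.0811]},
  {"hand":1,"linear":[0.39,-0.095,0],"twist":[0,0,-0.0811]},
  {"hand":1,"linear":[0.39,-0.095,0],"twist":[0,0,-0.0811]},
  {"hand":1,"linear":[0.39,-0.095,0],"twist":[0,0,-0.0811]},
  {"hand":1,"linear":[0.39,-0.095,0],"twist":[0,0,-0.0811]},
])

```text
time: 1.08
position: [0.394, -0.1809, 0.2313]
tool_rot: [0.0, 0.723, 0.691, 0.0]
ft_force: [1.5, -0.1, -0.5]
grip_width: 0.0853
finger_force: 0.0
```

```bash
python3 -c "
from h import *
go(.50,.15,.231,87.15)"
```

```text
t 1.0833 pos [ 0.394  -0.1809  0.2313] yaw 87.41638962561636 F [ 1.4675 -0.1432 -0.4784] w 0.08533471188586281
linear [0.6707 0.1819 0.0011] twist [ 0.0001 -0.0001  0.0007]
```

>>> jog_arm([
  {"hand":1,"linear":[0.67,0.18,0]},
  {"hand":1,"linear":[0.67,0.18,0]},
  {"hand":1,"linear":[0.67,0.18,0]},
  {"hand":1,"linear":[0.67,0.18,0]},
  {"hand":1,"linear":[0.67,0.18,0]},
])

```text
invalid input
```

```bash
python3 -c "
from h import *
go(.50,.15,.231,87.15)"
```

```text
t 1.0833 pos [ 0.394  -0.1809  0.2313] yaw 87.41638962561636 F [ 1.4675 -0.1432 -0.4784] w 0.08533471188586281
linear [0.6707 0.1819 0.0011] twist [ 0.0001 -0.0001  0.0007]
```

Twist has to be given in every row.

>>> jog_arm([
  {"hand":1,"linear":[0.67,0.18,0],"twist":[0,0,0]},
  {"hand":1,"linear":[0.67,0.18,0],"twist":[0,0,0]},
  {"hand":1,"linear":[0.67,0.18,0],"twist":[0,0,0]},
  {"hand":1,"linear":[0.67,0.18,0],"twist":[0,0,0]},
  {"hand":1,"linear":[0.67,0.18,0],"twist":[0,0,0]},
])

```text
time: 1.5
position: [0.458, 0.0168, 0.2316]
tool_rot: [0.0, 0.725, 0.689, 0.0]
ft_force: [1.3, -1.1, -0.3]
grip_width: 0.0854
finger_force: 0.0
```

```bash
python3 -c "
from h import *
go(.50,.15,.231,87.15)"
```

```text
t 1.5 pos [0.458  0.0168 0.2316] yaw 87.14190627954572 F [ 1.33   -1.0691 -0.3052] w 0.0854037678937492
linear [0.2703 0.0705 0.0012] twist [ 0.0002  0.     -0.    ]
```

>>> jog_arm([
  {"hand":1,"linear":[0.27,0.07,0.1],"twist":[0,0,0]},
  {"hand":1,"linear":[0.27,0.07,0.1],"twist":[0,0,0]},
  {"hand":1,"linear":[0.27,0.07,0.1],"twist":[0,0,0]},
  {"hand":1,"linear":[0.27,0.07,0.1],"twist":[0,0,0]},
  {"hand":1,"linear":[0.27,0.07,0.1],"twist":[0,0,0]},
])

```text
time: 1.92
position: [0.4987, 0.1515, 0.1791]
tool_rot: [-0.002, 0.723, 0.691, -0.001]
ft_force: [-0.7, 0.4, -0.0]
grip_width: 0.0854
finger_force: 0.0
```

```bash
cat >> h.py <<'E'
def wproj(s,f,p):
    T=tool(s)@f["hand_eye"];c=T[:3,:3].T@(np.asarray(p)-T[:3,3]);c=np.array([c[0],-c[1],-c[2]])
    r=np.hypot(c[0],c[1]);th=np.arctan2(r,c[2]);K=f["intrinsics"]
    return K[0,0]*th*c[:2]/r+K[:2,2]
def wray(s,f,u,v,z):
    K=f["intrinsics"];d=np.array([u-K[0,2],v-K[1,2]]);r=np.hypot(*d)+1e-9;th=r/K[0,0]
    c=np.array([np.sin(th)*d[0]/r,-np.sin(th)*d[1]/r,-np.cos(th)])
    T=tool(s)@f["hand_eye"];w=T[:3,:3]@c;o=T[:3,3];return o+w*(z-o[2])/w[2]
E
python3 - <<'E'
from h import *
s,f=grab("wrist");print(s["time"],s["position"],yaw(s),s["qd"].max())
np.savez("w1",p=f["pixels"])
cv2.imwrite("pics/w1.png",f["pixels"])
for p in [(.504,.229,.027),(.4965,.0747,.027)]: print(wproj(s,f,p))
E
```

```text
1.9167 [0.4987 0.1515 0.1791] 87.40262480249046 0.04747651151313952
[280.7436 107.4575]
[279.9761 265.9424]
```

View pics/w1.png

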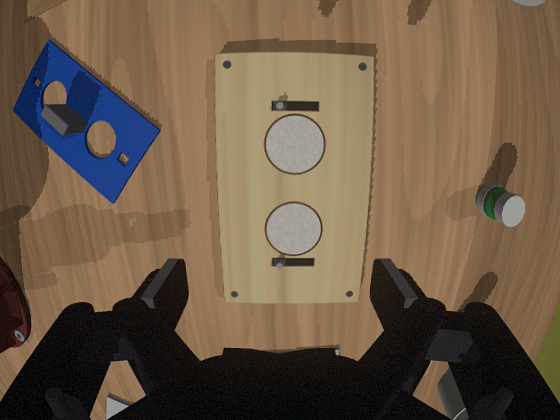

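The wrist view shows the board upright in frame, with the pins at about (281,105) and (281,263), at the robot-side end of both slots. A crop will refine these.

Run:
```python
import cv2,numpy as np
p=np.load("w1.npz")["p"]
a=p[92:118,265:325];b=p[249:275,265:325]
o=cv2.resize(np.vstack([a,b]),None,fx=11,fy=11,interpolation=cv2.INTER_CUBIC)
cv2.imwrite("pics/crop2.png",cv2.convertScaleAbs(o,alpha=1.5))
```

```text
(no output)
```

View pics/crop2.png

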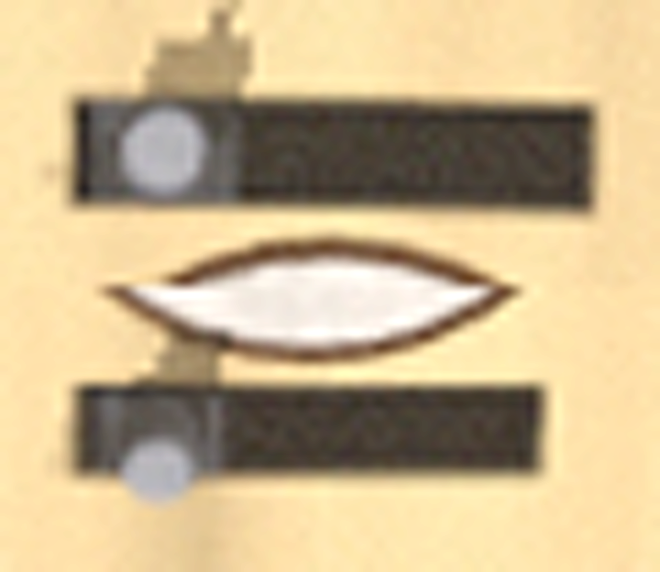

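The tip discs are at crop (162,150) and (158,470), which is image (279.3,105.2) and (278.9,265.3). Next I'll get the board pose, the pins, and the plate as seen by wrist and top cameras.

Run:
```python
from h import *
s=bot.observe();f=bot.grab_frame("wrist");print(s["position"],yaw(s))
pts={"p1":(279.3,105.2,.027),"p2":(278.9,265.3,.027),"b1":(294.8,144,.018),"b2":(293.5,228.5,.018),"s1":(227,64.5,.018),"s2":(362.5,66.5,.018),"s3":(234.5,294,.018),"s4":(349.5,294,.018)}
W={k:wray(s,f,*v)[:2] for k,v in pts.items()};print(W)
d=W["p1"]-W["p2"];print("pins mid",(W["p1"]+W["p2"])/2,np.linalg.norm(d),np.degrees(np.arctan2(-d[0],d[1])))
d=W["b1"]-W["b2"];print("blk mid",(W["b1"]+W["b2"])/2,np.linalg.norm(d),np.degrees(np.arctan2(-d[0],d[1])))
print("screws",sum(W[k] for k in("s1","s2","s3","s4"))/4)
go(.5173,-.1565,.12,91.1)
```

```text
[0.4987 0.1495 0.1799] 87.363998366023
{'p1': array([0.5029, 0.2289]), 'p2': array([0.4954, 0.0727]), 'b1': array([0.5157, 0.1921]), 'b2': array([0.5116, 0.1085]), 's1': array([0.4564, 0.2709]), 's2': array([0.5826, 0.265 ]), 's3': array([0.445 , 0.0344]), 's4': array([0.5715, 0.0278])}
pins mid [0.4992 0.1508] 0.1563071118523831 -2.7449993011311977
blk mid [0.5137 0.1503] 0.0837364801565891 -2.825468971323627
screws [0.5139 0.1495]
t 2.0167 pos [0.499  0.1483 0.1806] yaw 87.26526206836711 F [-0.805   0.0071  1.2425] w 0.08574563239308679
linear [-0.607   0.0658  0.1217] twist [-0.0003  0.0001 -0.0107]
```

>>> jog_arm([
  {"hand":1,"linear":[-0.4,0.043,0],"twist":[0,0,-0.011]},
  {"hand":1,"linear":[-0.4,0.043,0],"twist":[0,0,-0.011]},
  {"hand":1,"linear":[-0.4,0.043,0],"twist":[0,0,-0.011]},
  {"hand":1,"linear":[-0.4,0.043,0],"twist":[0,0,-0.011]},
  {"hand":1,"linear":[-0.4,0.043,0],"twist":[0,0,-0.011]},
])

```text
time: 2.43
position: [0.5106, -0.0571, 0.1825]
tool_rot: [0.001, 0.701, 0.713, 0.0]
ft_force: [1.2, 0.5, 0.1]
grip_width: 0.0853
finger_force: 0.0
```

>>> jog_arm([
  {"hand":1,"linear":[-0.207,0.036,0],"twist":[0,0,0]},
  {"hand":1,"linear":[-0.207,0.036,0],"twist":[0,0,0]},
  {"hand":1,"linear":[-0.207,0.036,0],"twist":[0,0,0]},
  {"hand":1,"linear":[-0.207,0.036,0],"twist":[0,0,0]},
  {"hand":1,"linear":[-0.207,0.036,0],"twist":[0,0,0]},
])

```text
time: 2.85
position: [0.5305, -0.1587, 0.1822]
tool_rot: [0.0, 0.702, 0.712, 0.0]
ft_force: [-0.5, 1.6, -0.2]
grip_width: 0.086
finger_force: 0.0
```

Run:
```python
from h import *
for i in range(3): s,f=grab("wrist");print(s["time"],s["position"],yaw(s),tool(s)[:3,2])
cv2.imwrite("pics/w2.png",f["pixels"])
for p in [(.5155,-.0793,.004),(.518,-.2351,.004)]: print(wproj(s,f,p))
```

```text
2.85 [ 0.5305 -0.1587  0.1822] 90.82830836203608 [ 0.0008 -0.0002 -1.    ]
2.9 [ 0.5303 -0.1572  0.1818] 90.94125234576893 [ 0.0001  0.0003 -1.    ]
2.95 [ 0.5303 -0.1562  0.1816] 91.03125549659873 [-0.0002  0.0005 -1.    ]
[264.524  108.4741]
[265.6844 256.7837]
```

View pics/w2.png

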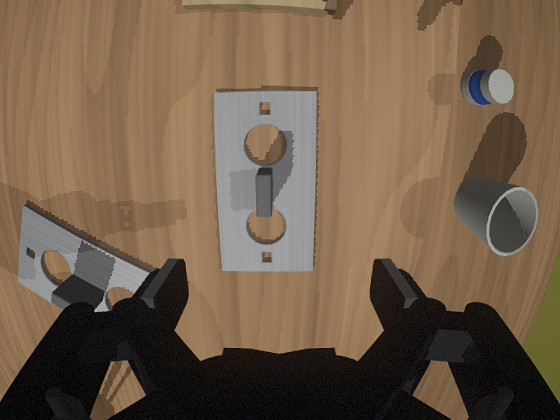

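The wrist view shows the plate's holes at about (265,107.5) and (266.5,257), close to my prediction of (264.5,108.5) and (265.7,256.8).

Run:
```python
from h import *
s,f=grab("wrist")
g=cv2.cvtColor(f["pixels"],cv2.COLOR_BGR2HSV)[...,1].astype(int)
P=[]
for u0,v0 in [(265,108),(266,257)]:
    w=g[v0-9:v0+10,u0-9:u0+10]; m=(w>70).astype(np.uint8)
    n,l,st,c=cv2.connectedComponentsWithStats(m);k=1+np.argmax(st[1:,4]);u,v=c[k]+[u0-9,v0-9]
    P.append(wray(s,f,u,v,.003)[:2]);print(u,v,st[k],P[-1])
d=P[0]-P[1];m=(P[0]+P[1])/2;y=np.degrees(np.arctan2(-d[0],d[1]));print(m,np.linalg.norm(d),y)
go(m[0],m[1],.08,90+y)
```

```text
264.7722772277228 108.89108910891089 [  4   4  10  12 101] [ 0.5157 -0.0791]
266.5 256.5 [ 6  5  8  8 64] [ 0.519  -0.2345]
[ 0.5173 -0.1568] 0.1554876752277934 1.2280361568588678
t 3.05 pos [ 0.5305 -0.1552  0.1814] yaw 91.14966213688756 F [-0.1158 -0.1372  0.4285] w 0.0857190811329149
linear [-0.0027 -0.0263  0.2027] twist [-0.     -0.0001 -0.0002]
```

>>> jog_arm([
  {"hand":1,"linear":[-0.003,-0.026,0.08],"twist":[0,0,0]},
  {"hand":1,"linear":[-0.003,-0.026,0.16],"twist":[0,0,0]},
  {"hand":1,"linear":[-0.003,-0.026,0.23],"twist":[0,0,0]},
  {"hand":1,"linear":[-0.003,-0.026,0.24],"twist":[0,0,0]},
  {"hand":1,"linear":[-0.003,-0.026,0.24],"twist":[0,0,0]},
])

```text
time: 3.47
position: [0.5152, -0.1556, 0.0585]
tool_rot: [-0.003, 0.7, 0.714, -0.001]
ft_force: [-0.1, -1.1, 0.1]
grip_width: 0.0854
finger_force: 0.0
```

>>> jog_arm([
  {"hand":1,"linear":[0,0,0],"twist":[0,0,0]},
  {"hand":1,"linear":[0,0,0],"twist":[0,0,0]},
  {"hand":1,"linear":[0,0,0],"twist":[0,0,0]},
])

```text
time: 3.72
position: [0.5207, -0.1588, 0.0644]
tool_rot: [0.003, 0.7, 0.714, 0.001]
ft_force: [-0.1, -1.0, -0.1]
grip_width: 0.0856
finger_force: 0.0
```

```bash
python3 -c "
from h import *
go(.5173,-.1568,.013,91.2)"
```

```text
t 3.7167 pos [ 0.5207 -0.1588  0.0644] yaw 91.12533358354823 F [-0.0597 -1.0116 -0.129 ] w 0.08559838272580536
linear [ 0.0044 -0.0072  0.1028] twist [ 0.0008  0.0004 -0.0002]
```

>>> jog_arm([
  {"hand":1,"linear":[0,0,0.024],"twist":[0,0,0]},
  {"hand":1,"linear":[0,0,0.048],"twist":[0,0,0]},
  {"hand":1,"linear":[0,0,0.072],"twist":[0,0,0]},
  {"hand":1,"linear":[0,0,0.088],"twist":[0,0,0]},
  {"hand":1,"linear":[0,0,0.096],"twist":[0,0,0]},
])

```text
time: 4.13
position: [0.5161, -0.1571, 0.0107]
tool_rot: [-0.002, 0.7, 0.714, -0.001]
ft_force: [-0.1, 0.3, -0.4]
grip_width: 0.0854
finger_force: 0.0
```

>>> jog_arm([
  {"hand":1,"linear":[0,0,0],"twist":[0,0,0]},
  {"hand":1,"linear":[0,0,0],"twist":[0,0,0]},
  {"hand":1,"linear":[0,0,0],"twist":[0,0,0]},
  {"hand":1,"linear":[0,0,0],"twist":[0,0,0]},
  {"hand":1,"linear":[0,0,0],"twist":[0,0,0]},
])

```text
time: 4.55
position: [0.5187, -0.1582, 0.0139]
tool_rot: [0.001, 0.7, 0.714, 0.0]
ft_force: [-0.2, 0.5, -0.1]
grip_width: 0.0851
finger_force: 0.0
```

```bash
python3 -c "
from h import *
go(.5173,-.1568,.013,91.2)"
```

```text
t 4.55 pos [ 0.5187 -0.1582  0.0139] yaw 91.09997214836143 F [-0.1679  0.4564 -0.1111] w 0.08513305040390816
linear [ 0.0028 -0.0027  0.0019] twist [ 0.0002  0.0001 -0.0003]
```

>>> jog_arm([
  {"hand":0,"linear":[0.002,-0.002,0],"twist":[0,0,0]},
  {"hand":0,"linear":[0.002,-0.002,0],"twist":[0,0,0]},
  {"hand":0,"linear":[0.002,-0.002,0],"twist":[0,0,0]},
  {"hand":0,"linear":[0.002,-0.002,0],"twist":[0,0,0]},
  {"hand":0,"linear":[0.002,-0.002,0],"twist":[0,0,0]},
], force=40)

```text
time: 4.97
position: [0.5171, -0.1569, 0.0134]
tool_rot: [0.0, 0.7, 0.714, 0.0]
ft_force: [1.0, 0.2, -0.4]
grip_width: 0.0256
finger_force: 0.0
```

>>> jog_arm([
  {"hand":0,"linear":[0,0,0],"twist":[0,0,0]},
  {"hand":0,"linear":[0,0,0],"twist":[0,0,0]},
  {"hand":0,"linear":[0,0,0],"twist":[0,0,0]},
  {"hand":0,"linear":[0,0,0],"twist":[0,0,0]},
  {"hand":0,"linear":[0,0,0],"twist":[0,0,0]},
])

```text
time: 5.38
position: [0.517, -0.157, 0.0134]
tool_rot: [-0.0, 0.7, 0.714, -0.0]
ft_force: [-1.3, 1.1, 2.1]
grip_width: 0.0131
finger_force: 40.4
```

>>> jog_arm([
  {"hand":0,"linear":[0,0,0],"twist":[0,0,0]},
  {"hand":0,"linear":[0,0,0],"twist":[0,0,0]},
  {"hand":0,"linear":[0,0,0],"twist":[0,0,0]},
  {"hand":0,"linear":[0,0,0],"twist":[0,0,0]},
  {"hand":0,"linear":[0,0,0],"twist":[0,0,0]},
])

```text
time: 5.8
position: [0.517, -0.157, 0.0134]
tool_rot: [-0.0, 0.7, 0.714, -0.0]
ft_force: [-2.3, -0.2, 4.0]
grip_width: 0.0136
finger_force: 40.5
```

```bash
python3 -c "
from h import *
go(.5173,-.1568,.08,91.2);print(bot.observe()['finger_force'],bot.observe()['q'],bot.observe()['moment'])"
```

```text
t 5.8 pos [ 0.517  -0.157   0.0134] yaw 91.09890402014888 F [-2.2573 -0.2212  3.9966] w 0.013567430051142228
linear [ 0.0003  0.0006 -0.1332] twist [-0.      0.     -0.0003]
40.51135003566742 [-0.4246  0.333   1.9372 -0.0001  0.8716 -0.4437] [0.0752 0.2648 0.0251]
```

>>> jog_arm([
  {"hand":0,"linear":[0,0,-0.02],"twist":[0,0,0]},
  {"hand":0,"linear":[0,0,-0.06],"twist":[0,0,0]},
  {"hand":0,"linear":[0,0,-0.1],"twist":[0,0,0]},
  {"hand":0,"linear":[0,0,-0.14],"twist":[0,0,0]},
  {"hand":0,"linear":[0,0,-0.16],"twist":[0,0,0]},
])

```text
time: 6.22
position: [0.5182, -0.1572, 0.0954]
tool_rot: [0.001, 0.7, 0.714, 0.001]
ft_force: [1.3, -0.5, -2.2]
grip_width: 0.0133
finger_force: 39.8
```

>>> jog_arm([
  {"hand":0,"linear":[0.02,0,0],"twist":[0,0,0]},
  {"hand":0,"linear":[0.06,0,0],"twist":[0,0,0.002]},
  {"hand":0,"linear":[0.11,0,0],"twist":[0,0,0.004]},
  {"hand":0,"linear":[0.16,-0.004,0],"twist":[0,0,0.006]},
  {"hand":0,"linear":[0.21,-0.008,0],"twist":[0,0,0.0108]},
])

```text
time: 6.63
position: [0.5093, -0.0501, 0.0915]
tool_rot: [-0.001, 0.725, 0.689, -0.001]
ft_force: [0.6, -0.5, -3.5]
grip_width: 0.0133
finger_force: 39.7
```

Run:
```python
from h import *
go(.499,.151,.095,87.2)
s=dict(position=np.array([.4987,.1515,.1791]),tool_rot=np.array([-.002,.723,.691,-.001])/np.linalg.norm([.002,.723,.691]))
f=bot.grab_frame("wrist")
for k,(u,v,z) in {"p1":(279.3,105.2,.027),"p2":(278.9,265.3,.027),"b1":(294.8,144,.018),"b2":(293.5,228.5,.018)}.items(): print(k,wray(s,f,u,v,z))
```

```text
t 6.6333 pos [ 0.5093 -0.0501  0.0915] yaw 87.11346127229942 F [ 0.6377 -0.4797 -3.5021] w 0.013307401294534065
linear [ 0.4006 -0.0409 -0.0064] twist [-0.0005 -0.0002 -0.0002]
p1 [0.5026 0.2312 0.027 ]
p2 [0.4953 0.0755 0.027 ]
b1 [0.5154 0.1945 0.018 ]
b2 [0.5114 0.1112 0.018 ]
```

>>> jog_arm([
  {"hand":0,"linear":[0.05,-0.005,0],"twist":[0,0,0]},
  {"hand":0,"linear":[0.11,-0.01,0],"twist":[0,0,0]},
  {"hand":0,"linear":[0.17,-0.017,0],"twist":[0,0,0]},
  {"hand":0,"linear":[0.23,-0.023,0],"twist":[0,0,0]},
  {"hand":0,"linear":[0.29,-0.03,0],"twist":[0,0,0]},
])

```text
time: 7.1
position: [0.5012, 0.0953, 0.0916]
tool_rot: [-0.001, 0.724, 0.69, -0.001]
ft_force: [1.0, -0.5, -3.1]
grip_width: 0.0136
finger_force: 39.7
```

>>> jog_arm([
  {"hand":0,"linear":[0.04,-0.004,0],"twist":[0,0,0]},
  {"hand":0,"linear":[0.07,-0.007,0],"twist":[0,0,0]},
  {"hand":0,"linear":[0.09,-0.009,0],"twist":[0,0,0]},
  {"hand":0,"linear":[0.11,-0.011,0],"twist":[0,0,0]},
  {"hand":0,"linear":[0.114,-0.011,0],"twist":[0,0,0]},
])

```text
time: 7.52
position: [0.4994, 0.152, 0.0924]
tool_rot: [-0.001, 0.724, 0.69, -0.0]
ft_force: [0.0, -0.1, -3.1]
grip_width: 0.0135
finger_force: 39.7
```

>>> jog_arm([
  {"hand":0,"linear":[0,0,0],"twist":[0,0,0]},
  {"hand":0,"linear":[0,0,0],"twist":[0,0,0]},
  {"hand":0,"linear":[0,0,0],"twist":[0,0,0]},
  {"hand":0,"linear":[0,0,0],"twist":[0,0,0]},
  {"hand":0,"linear":[0,0,0],"twist":[0,0,0]},
])

```text
time: 7.93
position: [0.5006, 0.1501, 0.0934]
tool_rot: [0.0, 0.725, 0.689, 0.0]
ft_force: [-1.4, 0.5, -3.0]
grip_width: 0.0136
finger_force: 39.7
```

Run:
```python
from h import *
go(.499,.153,.05,87.2)
s,f=grab("wrist");cv2.imwrite("pics/w3.png",f["pixels"])
_,g=grab("top");_,e=grab("side")
def up(a):return cv2.convertScaleAbs(cv2.resize(a,(560,420),interpolation=cv2.INTER_CUBIC),alpha=1.3)
o=np.vstack([up(f["pixels"]),np.hstack([up(g["pixels"][165:285,135:295]),])])
cv2.imwrite("pics/m3.png",cv2.resize(o,None,fx=.71,fy=.71,interpolation=cv2.INTER_AREA))
print(bot.observe()["position"])
```

```text
t 7.9333 pos [0.5006 0.1501 0.0934] yaw 87.14316814499445 F [-1.3549  0.4597 -3.0255] w 0.013580462953014294
linear [ 0.0057 -0.0035  0.0867] twist [ 0.      0.     -0.0002]
[0.5005 0.1504 0.0934]
```

View pics/m3.png

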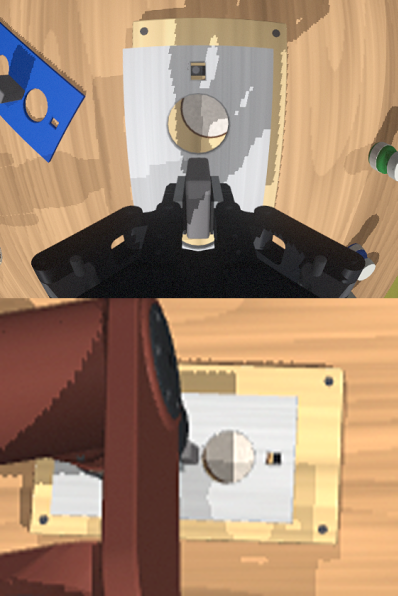

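The wrist view shows a pin through the far hole at about full-frame (279,100). I'll measure that hole's offset from the TCP.

Run:
```python
from h import *
s,f=grab("wrist");p=f["pixels"]
hs=cv2.cvtColor(p,cv2.COLOR_BGR2HSV).astype(int)
T=tool(s);h=T[:3,3]+T[:3,0]*.078;h[2]=s["position"][2]-.0134+.005
print("pred hole px",wproj(s,f,h),"pred pin",wproj(s,f,(.5026,.2312,.027)))
w=p[80:120,255:305];cv2.imwrite("pics/c3.png",cv2.resize(w,None,fx=12,fy=12,interpolation=cv2.INTER_CUBIC))
m=((hs[...,1]>45)|(hs[...,2]<90)).astype(np.uint8)[85:115,262:298]
n,l,st,c=cv2.connectedComponentsWithStats(m)
for k in range(1,n):
  if st[k,4]>30: print(st[k]+[262,85,0,0,0],c[k]+[262,85])
```

```text
pred hole px [277.6167  99.7538] pred pin [274.9522  99.4418]
[268  87  22  26 498] [278.4699  99.1325]
```

View pics/c3.png

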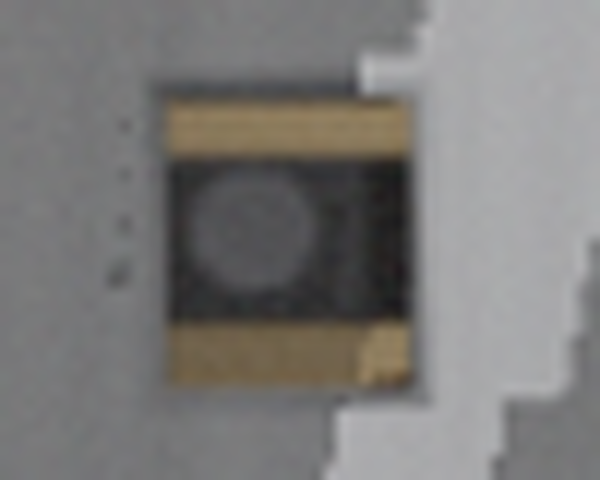

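The crop shows the hole centred at (278.6,99.6) and the pin tip at (275.6,98.5). I'll work out the shift needed.

Run:
```python
from h import *
s,f=grab("wrist");z=s["position"][2]-.0134+.005
P=wray(s,f,275.6,98.5,.027);H=wray(s,f,278.6,99.6,z);print(s["position"],yaw(s),P,H,P-H)
print("tool-frame shift frac",tool(s)[:3,:3].T@(P-H)/.5)
```

```text
[0.5005 0.1505 0.0933] 87.18521375109272 [0.503  0.2319 0.027 ] [0.5047 0.2284 0.0849] [-0.0018  0.0034 -0.0579]
tool-frame shift frac [ 0.0067 -0.0039  0.1159]
```

>>> jog_arm([
  {"hand":0,"linear":[0.003,-0.002,0.02],"twist":[0,0,0]},
  {"hand":0,"linear":[0.0067,-0.004,0.045],"twist":[0,0,0]},
  {"hand":0,"linear":[0.0067,-0.004,0.07],"twist":[0,0,0]},
  {"hand":0,"linear":[0.0067,-0.004,0.085],"twist":[0,0,0]},
  {"hand":0,"linear":[0.0067,-0.004,0.092],"twist":[0,0,0]},
])

```text
time: 8.6
position: [0.4967, 0.1539, 0.0449]
tool_rot: [-0.001, 0.724, 0.69, -0.002]
ft_force: [-0.3, -0.3, -3.3]
grip_width: 0.0134
finger_force: 39.5
```

>>> jog_arm([
  {"hand":0,"linear":[0,0,0],"twist":[0,0,0]},
  {"hand":0,"linear":[0,0,0],"twist":[0,0,0]},
  {"hand":0,"linear":[0,0,0],"twist":[0,0,0]},
  {"hand":0,"linear":[0,0,0],"twist":[0,0,0]},
  {"hand":0,"linear":[0,0,0],"twist":[0,0,0]},
])

```text
time: 9.02
position: [0.4992, 0.1543, 0.048]
tool_rot: [0.0, 0.724, 0.69, 0.001]
ft_force: [0.2, -0.3, -3.5]
grip_width: 0.0133
finger_force: 39.5
```

>>> jog_arm([
  {"hand":0,"linear":[0,0,0],"twist":[0,0,0]},
  {"hand":0,"linear":[0,0,0],"twist":[0,0,0]},
  {"hand":0,"linear":[0,0,0],"twist":[0,0,0]},
  {"hand":0,"linear":[0,0,0],"twist":[0,0,0]},
  {"hand":0,"linear":[0,0,0],"twist":[0,0,0]},
])

```text
time: 9.43
position: [0.4986, 0.1542, 0.0473]
tool_rot: [0.0, 0.724, 0.69, 0.0]
ft_force: [0.0, -0.2, -4.2]
grip_width: 0.0135
finger_force: 39.5
```

Run:
```python
from h import *
go(.4987,.1539,.04,87.2)
s,f=grab("wrist");p=f["pixels"]
T=tool(s);h=T[:3,3]+T[:3,0]*.078;h[2]=s["position"][2]-.0134+.005
print("pred hole px",wproj(s,f,h))
_,g=grab("top")
a=cv2.resize(p[80:120,255:305],None,fx=12,fy=12,interpolation=cv2.INTER_CUBIC)
b=g["pixels"][195:245,230:265];b=cv2.convertScaleAbs(cv2.resize(b,(336,480),interpolation=cv2.INTER_CUBIC))[:,:200]
cv2.imwrite("pics/c4.png",np.hstack([a,b]))
```

```text
t 9.4333 pos [0.4986 0.1542 0.0473] yaw 87.20725822316423 F [ 0.0303 -0.1575 -4.1611] w 0.013462682992131448
linear [-0.0005  0.0003  0.0147] twist [ 0. -0.  0.]
pred hole px [277.6173  99.7532]
```

View pics/c4.png

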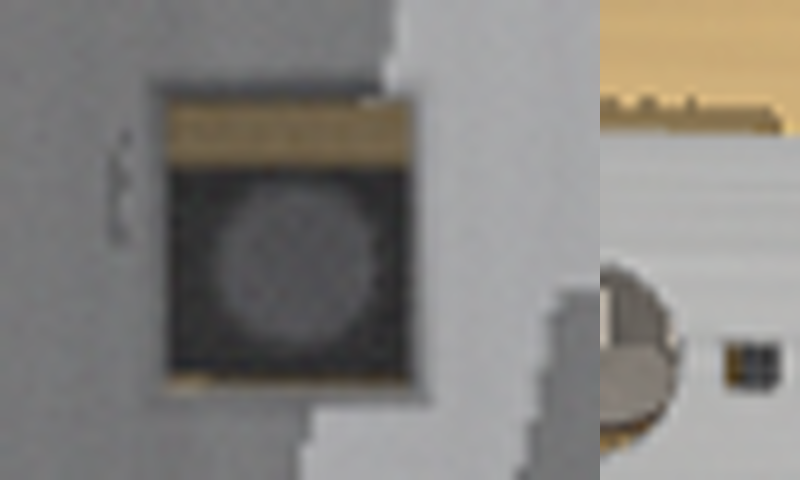

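The crop shows the hole centred at (278.7,99.7) and the pin tip at (279.3,101.5).

Run:
```python
from h import *
s,f=grab("wrist");z=s["position"][2]-.0134+.005
P=wray(s,f,279.3,101.5,.027);H=wray(s,f,278.7,99.7,z);print(s["position"],yaw(s),P,H,P-H)
print("tool-frame shift mm",tool(s)[:3,:3].T@(P-H)*1000)
```

```text
[0.4985 0.1542 0.0473] 87.21073355325224 [0.5031 0.2317 0.027 ] [0.5028 0.2321 0.0389] [ 0.0003 -0.0004 -0.0119]
tool-frame shift mm [-0.3642  0.2903 11.8854]
```

>>> jog_arm([
  {"hand":0,"linear":[-0.0006,0.0005,0.004],"twist":[0,0,0]},
  {"hand":0,"linear":[-0.0006,0.0005,0.008],"twist":[0,0,0]},
  {"hand":0,"linear":[-0.0006,0.0005,0.012],"twist":[0,0,0]},
  {"hand":0,"linear":[-0.0006,0.0005,0.016],"twist":[0,0,0]},
  {"hand":0,"linear":[-0.0006,0.0005,0.016],"twist":[0,0,0]},
])

```text
time: 10.0
position: [0.4982, 0.1537, 0.0386]
tool_rot: [-0.0, 0.724, 0.69, -0.001]
ft_force: [0.0, -0.2, -3.8]
grip_width: 0.0133
finger_force: 39.6
```

>>> jog_arm([
  {"hand":0,"linear":[0,0,0.002],"twist":[0,0,0]},
  {"hand":0,"linear":[0,0,0.004],"twist":[0,0,0]},
  {"hand":0,"linear":[0,0,0.006],"twist":[0,0,0]},
  {"hand":0,"linear":[0,0,0.006],"twist":[0,0,0]},
  {"hand":0,"linear":[0,0,0.006],"twist":[0,0,0]},
])

```text
time: 10.42
position: [0.4987, 0.1539, 0.0362]
tool_rot: [-0.0, 0.724, 0.69, -0.0]
ft_force: [-0.1, -0.2, -4.9]
grip_width: 0.0134
finger_force: 39.6
```

```bash
python3 -c "
from h import *
go(.4986,.154,.0314,87.2);print(bot.observe()['moment'])"
```

```text
t 10.4167 pos [0.4987 0.1539 0.0362] yaw 87.21046005254817 F [-0.1378 -0.2366 -4.942 ] w 0.013398024746868678
linear [ 0.0003 -0.0003  0.0097] twist [-0.  0.  0.]
[-0.0125 -0.0253  0.0042]
```

>>> jog_arm([
  {"hand":0,"linear":[0,0,0.0015],"twist":[0,0,0]},
  {"hand":0,"linear":[0,0,0.003],"twist":[0,0,0]},
  {"hand":0,"linear":[0,0,0.0045],"twist":[0,0,0]},
  {"hand":0,"linear":[0,0,0.006],"twist":[0,0,0]},
  {"hand":0,"linear":[0,0,0.006],"twist":[0,0,0]},
])

```text
time: 10.83
position: [0.4986, 0.1538, 0.0331]
tool_rot: [-0.0, 0.724, 0.69, -0.0]
ft_force: [0.4, -0.2, -3.0]
grip_width: 0.0133
finger_force: 39.6
```

>>> jog_arm([
  {"hand":0,"linear":[0,0,0.001],"twist":[0,0,0]},
  {"hand":0,"linear":[0,0,0.002],"twist":[0,0,0]},
  {"hand":0,"linear":[0,0,0.003],"twist":[0,0,0]},
  {"hand":0,"linear":[0,0,0.003],"twist":[0,0,0]},
  {"hand":0,"linear":[0,0,0.003],"twist":[0,0,0]},
])

```text
time: 11.25
position: [0.4988, 0.1539, 0.0318]
tool_rot: [-0.0, 0.724, 0.69, -0.0]
ft_force: [0.2, -0.1, -3.1]
grip_width: 0.0135
finger_force: 39.6
```

```bash
python3 -c "
from h import *
go(.4986,.154,.0314,87.2);print(bot.observe()['moment'])"
```

```text
t 11.25 pos [0.4988 0.1539 0.0318] yaw 87.21284360813019 F [ 0.1902 -0.1439 -3.0619] w 0.013542905398014723
linear [ 0.0002 -0.0003  0.0007] twist [-0. -0.  0.]
[ 0.02   0.025 -0.059]
```

>>> jog_arm([
  {"hand":0,"linear":[0,0,0.001],"twist":[0,0,0]},
  {"hand":0,"linear":[0,0,0.001],"twist":[0,0,0]},
  {"hand":0,"linear":[0,0,0.001],"twist":[0,0,0]},
])

```text
time: 11.5
position: [0.4989, 0.1539, 0.0314]
tool_rot: [0.0, 0.724, 0.69, 0.0]
ft_force: [-0.3, 0.1, -3.4]
grip_width: 0.0133
finger_force: 39.8
```

>>> jog_arm([
  {"hand":0,"linear":[0,0,0.001],"twist":[0,0,0]},
  {"hand":0,"linear":[0,0,0.001],"twist":[0,0,0]},
  {"hand":0,"linear":[0,0,0.001],"twist":[0,0,0]},
])

```text
time: 11.75
position: [0.4989, 0.1539, 0.0314]
tool_rot: [0.0, 0.724, 0.69, -0.0]
ft_force: [-2.4, -0.1, 3.8]
grip_width: 0.0134
finger_force: 40.7
```

The plate is seated: Fz went from -3.4 to +3.8 N at z = 31.4 mm, the expected height. Releasing now.

>>> jog_arm([
  {"hand":0.5,"linear":[0,0,0],"twist":[0,0,0]},
  {"hand":0.5,"linear":[0,0,0],"twist":[0,0,0]},
  {"hand":0.5,"linear":[0,0,0],"twist":[0,0,0]},
  {"hand":0.5,"linear":[0,0,0],"twist":[0,0,0]},
  {"hand":0.5,"linear":[0,0,0],"twist":[0,0,0]},
])

```text
time: 12.17
position: [0.499, 0.1539, 0.0308]
tool_rot: [0.0, 0.724, 0.69, 0.0]
ft_force: [0.1, 0.2, -0.3]
grip_width: 0.0429
finger_force: 0.0
```

>>> jog_arm([
  {"hand":0.5,"linear":[0,0,-0.02],"twist":[0,0,0]},
  {"hand":0.5,"linear":[0,0,-0.06],"twist":[0,0,0]},
  {"hand":0.5,"linear":[0,0,-0.1],"twist":[0,0,0]},
  {"hand":0.5,"linear":[0,0,-0.15],"twist":[0,0,0]},
  {"hand":0.5,"linear":[0,0,-0.2],"twist":[0,0,0]},
])

```text
time: 12.58
position: [0.4984, 0.1538, 0.1321]
tool_rot: [-0.0, 0.724, 0.69, -0.0]
ft_force: [0.1, -0.6, 0.2]
grip_width: 0.043
finger_force: 0.0
```

>>> jog_arm([
  {"hand":0.5,"linear":[-0.04,0,-0.05],"twist":[0,0,0]},
  {"hand":0.5,"linear":[-0.1,0,-0.08],"twist":[0,0,0]},
  {"hand":0.5,"linear":[-0.1,0,-0.1],"twist":[0,0,0]},
  {"hand":0.5,"linear":[-0.1,0,-0.1],"twist":[0,0,0]},
  {"hand":0.5,"linear":[-0.1,0,-0.1],"twist":[0,0,0]},
])

```text
time: 13.0
position: [0.4968, 0.1042, 0.1816]
tool_rot: [0.0, 0.724, 0.689, 0.001]
ft_force: [0.3, 0.1, -1.0]
grip_width: 0.0426
finger_force: 0.0
```

Run:
```python
from h import *
s,f=grab("wrist");print(s["position"],s["ft_force"]);cv2.imwrite("pics/w5.png",f["pixels"])
for p in [(.5026,.2318,.027),(.495,.076,.027)]: print(wproj(s,f,p))
```

```text
[0.4968 0.1042 0.1816] [ 0.2961  0.1457 -1.0255]
[277.3839  53.4617]
[277.5418 219.5169]
```

View pics/w5.png

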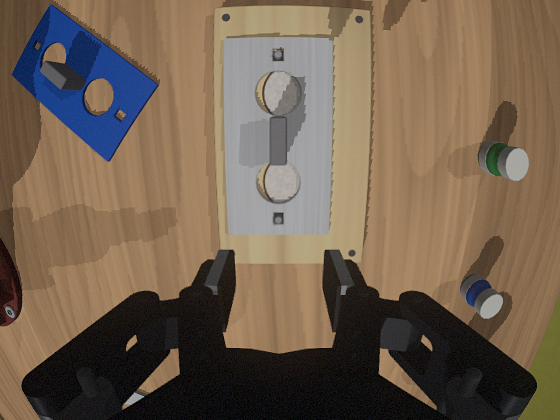

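The wrist view shows a pin in each hole, at (278,54) and (278,218), with the plate inside the board's outline. I'll check flatness by depth, then hand in.

Run:
```python
from h import *
_,g=grab("side");C=cloud(g);Q=C.reshape(-1,3);a=np.radians(-2.8);X=np.array([np.cos(a),np.sin(a)]);Y=np.array([-np.sin(a),np.cos(a)])
D=Q[:,:2]-[.499,.154];x=D@X;y=D@Y
for y0 in(-88,-65,65,88):
  for x0 in(-35,35):
    m=(abs(x*1000-x0)<8)&(abs(y*1000-y0)<5)&(Q[:,2]>0.005)&(Q[:,2]<.06);print(y0,x0,m.sum(),np.median(Q[m,2]) if m.any() else None)
m=(abs(x-.08)<.006)&(abs(y)<.08)&(Q[:,2]>0);print("board",np.median(Q[m,2]))
```

```text
-88 -35 34 0.02311347313780171
-88 35 35 0.023790724573129807
-65 -35 33 0.024036951158357356
-65 35 36 0.023883830143458018
65 -35 46 0.02402383181844564
65 35 43 0.023852710241622943
88 -35 49 0.024154912596329958
88 35 46 0.023981041802591196
board 0.018829370544711954
```

The plate's upper face reads 23–24 mm everywhere, so it is flat and fully home (18 + 5 mm).

```bash
python3 -c "
from bench import bot
print(bot.finish_job())"
```

```text
the job is handed in; nothing more can be done
None
```

The stencil plate is flat and fully home on the board with a pin through each hole, it has been let go, and the job was handed in at about 13 s with the pots and cup untouched.

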